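Set out the cleaned cone set on the inspection stand

TASK

Set the cleaned interface cones out on the inspection stand in the order in which they go back into the instrument: first lower the nest plate whose two holes match the stand's dowel pins fully down over them, and leave the other plate lying flat on the bench. Seat the three cones point up on the plate's spigots, each flat on the plate: the wide sampler cone at the left end as seen from the robot, the smallest cone, the hyper-skimmer, at the right end and the tall skimmer between them; then, with the sampler cone in its place, set the retaining ring over it so that it lies flat on the cone's rim. The cones' tips are delicate, so never tip a cone over, and do not shift or upset the beaker on the bench.

Things in the scene. Friction and masses are not known exactly. Their poses are not given: they have to be found in the camera images.
- stand: Fixed stand: foot 50 x 150 x 8 mm, aluminium riser 44 x 120 mm with flat top 30 mm above the bench. Two upright dowel pins, 9 mm thick, 18 mm above that top (last 4 mm taper), at (x, y) = (16, 25.5) and (-16, -25.5) mm. Origin: centre of underside, on the bench; z up, y along its length, to the left seen from the robot, x away from it (turned up to 26 degrees)
- plate_diagonal: Loose aluminium plate 56 x 170 x 12 mm, 0.25 kg, two 12 mm through holes on a diagonal at (x, y) = (16, 25.5), (-16, -25.5) mm; on top 3 spigots at x = 0, y = -56, 0, 56 mm, 16 mm wide at the foot, 7 mm high, tapering to 9 mm. Fits the pins either way round, overhangs the stand's long sides. Origin: centre of underside; y along its length, z up. Starts flat on the bench, spigots up
- plate_inline: Second loose plate, alike in size, weight and spigots, but its two 12 mm holes are on its centre line at (x, y) = (0, 25.5) and (0, -25.5) mm, so it does not go over the stand's pins. Origin: centre of underside; y along its length, z up
- sampler_cone: Sampler cone, the widest: bare metal, rim 46 mm wide and 10 mm thick (grasp here), blunt cone 21 mm wide at its foot on top of the rim, tip 24 mm above the underside. 0.09 kg. Bore below, 21 mm wide and 9.5 mm deep, drops over a spigot. Origin: centre of underside, z up through the point
- skimmer_cone: Skimmer cone, the tallest: bare metal, rim 36 mm wide and 10 mm thick (grasp here), steep cone 24 mm wide at its foot on top of the rim, tip 36 mm above the underside. 0.06 kg. Bore below, 21 mm wide and 9.5 mm deep, drops over a spigot. Origin: centre of underside, z up through the point
- hyper_skimmer_cone: Hyper-skimmer cone, the smallest: bare metal, rim 28 mm wide and 10 mm thick (grasp here), cone 21 mm wide at its foot on top of the rim, tip 22 mm above the underside. 0.04 kg. Bore below, 21 mm wide and 9.5 mm deep, drops over a spigot. Origin: centre of underside, z up through the point
- retaining_ring: White knurled retaining ring, 46 mm wide (44 mm where the fingers meet it), 20 mm high, open bore about 25 mm wide, 0.03 kg. Origin: centre of underside, z up along its axis. On the sampler cone it rests on the rim, 10 mm above the cone's underside, round the cone's point
- beaker: Small empty glass beaker, 56 mm wide, 70 mm high, standing loose on the bench; a bystander. Origin: centre of underside
Not all that is in view belongs to the job. What is shaped like the skimmer_cone but purple or red is not meant.

How it is judged:
On the way, in this order (a step that is already met when the one before it is completed fails the run):
1. the plate with the diagonal holes lies fully down over the stand's pins (z of plate_diagonal in the frame of stand below 0.0325 m and horizontal distance between plate_diagonal and stand below 0.005 m and angle between the y axis of plate_diagonal and the y axis of stand, either way round below 0.12 rad and angle between plate_diagonal's own z axis and vertical below 0.04 rad), for 0.2 s.
2. the sampler cone sits on the left-hand spigot of that plate (all of step 1 and z of sampler_cone in the frame of plate_diagonal between 0.0105 and 0.0138 m and y of sampler_cone in the frame of stand between 0.046 and 0.066 m and x of sampler_cone in the frame of stand between -0.01 and 0.01 m and angle between sampler_cone's own z axis and vertical below 0.07 rad), for 0.2 s.
3. the retaining ring lies on the rim of the sampler cone (z of sampler_cone in the frame of plate_diagonal between 0.0105 and 0.0138 m and y of sampler_cone in the frame of stand between 0.046 and 0.066 m and x of sampler_cone in the frame of stand between -0.01 and 0.01 m and angle between sampler_cone's own z axis and vertical below 0.07 rad and z of retaining_ring in the frame of sampler_cone between 0.0085 and 0.012 m and horizontal distance between retaining_ring and sampler_cone below 0.007 m and (angle between retaining_ring's own z axis and vertical below 0.09 rad or angle between retaining_ring's own z axis and vertical above 3.05 rad)), for 0.2 s.
At the end, for the whole second after the job is handed in: Matching plate level on the stand over both pins (height 2.5 mm, centre 5 mm); on it, flat and upright, sampler left, skimmer middle, hyper-skimmer right (10 mm, height 2 mm); ring flat on the sampler's rim (7 mm); the other plate flat on the bench; all at rest (all of step 1 and all of step 3 and z of skimmer_cone in the frame of plate_diagonal between 0.0105 and 0.0138 m and y of skimmer_cone in the frame of stand between -0.01 and 0.01 m and x of skimmer_cone in the frame of stand between -0.01 and 0.01 m and angle between each of skimmer_cone, hyper_skimmer_cone's own z axis and vertical below 0.07 rad and z of hyper_skimmer_cone in the frame of plate_diagonal between 0.0105 and 0.0138 m and y of hyper_skimmer_cone in the frame of stand between -0.066 and -0.046 m and x of hyper_skimmer_cone in the frame of stand between -0.01 and 0.01 m and height (world z) of plate_inline below 0.005 m and angle between plate_inline's own z axis and vertical below 0.05 rad and linear speed of each of sampler_cone, skimmer_cone, hyper_skimmer_cone, retaining_ring, plate_diagonal below 0.02 m/s); the robot touches nothing.
It fails at once if a cone is tipped over (more than 40 degrees) (angle between any of sampler_cone, skimmer_cone, hyper_skimmer_cone's own z axis and vertical above 0.7 rad).
It fails at once if the beaker is shifted by more than 25 mm or tipped by more than 17 degrees (distance of beaker from where it was at the start of the episode above 0.025 m or angle between beaker's own z axis and vertical above 0.3 rad).
It also fails if it takes over 138 s, if anything falls off the work surface, if the arm or the gripper's body presses on something with over 40 N, if the wrist force passes 120 N, or if a joint passes its speed limit or range.

ROBOT

A 6-joint arm with a two-finger parallel gripper is mounted at the origin on a cart in front of the work surface, level with it; the furniture and walls round the work are solid. World frame = base frame: x ahead of the robot, y to its left, z up, the work surface at z = 0. Lengths are in m, angles in rad, forces in N, time in s.
With the tool pointing down it reaches from about 0.325 to 0.75 m from the base axis. Payload 7.6 kg.
Tool frame: the origin (TCP) lies midway between the tips of the shut fingers; the grasp point (between the pads) lies 19 mm behind it (robot.grip_point_offset is the z of the grasp point in the tool frame, in m); z points along the fingers, y is the line along which they close (so a half turn about z gives the same grasp; the last joint's range is limited). The gripper opens to 85 mm and grips with 20 to 120 N. Pads are 22 mm wide; open, the fingers measure 114 mm over their backs; the gripper's body (76 mm by 85 mm) begins 54 mm behind the grasp point. The pads swing forward as they close: fully open they stand 13 mm farther back than shut.
Start: joints at [1.177, 0.052, 1.401, -0, 1.689, -0.07], TCP at [0.167, 0.498, 0.231] pointing down, gripper open.
Joint ranges: [-2.9, 2.9], [-0.91, 2.17], [0.12, 2.37], [-1.06, 4.2], [0.26, 2.73], [-2.93, 2.93]. Speed limits (rad/s): [2.57, 2.57, 3.01, 3.14, 3.14, 3.14].

INTERFACE

Orientations are given as a unit quaternion [w, x, y, z].
In Python, from rig import readout, imaging, robot gives the robot as it stands.
- The arm moves only by the tool arm_command, never from a script. Its argument "motion" is one flat list of numbers, 4 for each row, row after row: the shift along the tool's x, y, z in units of 25 mm (1.0 is 25 mm), then the turn about the tool's z in units of 5 degrees (1.0 is 5 degrees). In form: [tx, ty, tz, twist, tx, ty, tz, twist, ...]. A call has 1 to 10 rows; each row shifts and turns the commanded pose from where the row before left it, along the tool's axes as they then stand; what a row does not reach is not made up. A row lasts 1/8 s, in which the tool goes at most 62.5 mm and 10.7 degrees, less where a joint would pass 70% of its speed; a pose out of reach is approached as far as the arm can. A call with a number of a shift or a turn outside -1 to 1 is refused whole. A call with a gripper value outside its range is refused whole. "jaw" is the opening, from -1 (shut) to 1 (fully open), so that 0 is half open, set as the call begins (left out, the last holds). The fingers move at their own pace and stop on an object; "grip_force" is the grip in N (left out, the last holds). Time passes only in rows, so rows that do not move let the fingers close. It gives the time, the measured TCP pose, the force, the opening and the grip force at its end, in the units of the state.
- readout.get_obs(): the state, without advancing time (a new reading comes with each control period).
- imaging.snapshot(name): name is "side" or "top"; returns the picture (420x560x3 uint8, red, green, blue); there is no depth.
- imaging.get_calibration(name): a dict with "vfov" (degrees; the focal length in pixels is half the picture's height over the tangent of half this angle, whatever the lens; pixels are square), "cx", "cy" (the principal point, pixels), "dist" ([k1, k2, p1, p2, k3] as OpenCV has them; the pictures are not rectified), "origin" and "rotation" of the camera in the world. Camera axes: x right, y up, looking along -z (the intrinsics and any distortion apply to the point x, -y, -z); pixel columns grow to the right and rows downward; lengths in m; the calibration is good to about 2 mm. A picture is of the moment at which its call begins. get_calibration takes no time and is no camera call.
- robot.finish_job(): hands the job in; it is judged then, once.
The state is a dict: "time": time; "qpos": joint angles; "qd": joint speeds; "tau": joint torques, N m; "ee_pos": TCP position; "eef_rot": TCP orientation; "ft_force": force on the tool from outside, world axes, zero at the start; "torque": the same for the moment, N m; "grip_width": finger opening in m; "grasp_force": force on a finger pad.
Only numpy, scipy, OpenCV 4.12 (cv2) and the standard library are available. Lean on these libraries where they do the work, as an engineer would, in place of code of your own. Each camera call takes 0.05 s, during which the arm holds its last target. There are 200 camera calls.

## Working session

There is one attempt and no reset: what is moved stays moved. The work goes in short steps, Python scripts to look and compute and a tool call to move; the robot and the scene stay as the last step left them, time stands still between calls to the robot, and variables do not carry over. Pictures are saved under pics/ and viewed, at most 14 in all, crops included, and the job is handed in when it is done.

Besides the shell and the picture viewer there is one more tool, called as name(argument=value, ...), one argument or row to a line, values as JSON. arm_command: Moves the arm, as the interface text tells. Shifts and turns lie within -1 to 1; 1 stands for 25 mm of shift or 5 degrees of turn. Its arguments: {"type":"object","properties":{"motion":{"type":"array"},"jaw":{"type":"number"},"grip_force":{"type":"number"}},"required":["motion"]}

```bash
mkdir -p pics; ls; python3 - <<'E'
from rig import readout, imaging, robot
import cv2
for n in("top","side"):
    im=imaging.snapshot(n); cv2.imwrite(f"pics/{n}0.png",im[:,:,::-1]); print(n,imaging.get_calibration(n))
o=readout.get_obs(); print(o, robot.grip_point_offset)
E
```

```text
pics
top {'vfov': 52.21235234720052, 'cx': 280.40204580635327, 'cy': 207.68283280912692, 'dist': array([0.03740984, 0.        , 0.        , 0.        , 0.        ]), 'origin': array([ 0.35157019, -0.04392952,  1.33771431]), 'rotation': array([-0.69982217, -0.03503271,  0.03650649,  0.71252293])}
side {'vfov': 55.65392696100854, 'cx': 279.4801838037514, 'cy': 207.32726213404712, 'dist': array([-0.04577013,  0.        ,  0.        ,  0.        ,  0.        ]), 'origin': array([ 0.04856877, -0.77099581,  0.77172349]), 'rotation': array([ 0.87508772,  0.40215795, -0.11272727, -0.2445057 ])}
{'time': 0.1, 'qpos': array([ 1.17670197e+00,  5.27543232e-02,  1.40160508e+00,  1.31615621e-05,
        1.68861797e+00, -7.03224466e-02]), 'qd': array([ 2.52784647e-04, -8.68133026e-04, -3.34946803e-03,  1.14581133e-03,
       -7.62519004e-04,  8.15290915e-05]), 'tau': array([ 1.61897442e-03, -3.82582605e+01, -3.60984850e+01, -4.02115154e-05,
        4.82617063e-03, -4.41606986e-06]), 'ee_pos': array([0.16690885, 0.49747899, 0.23057598]), 'eef_rot': array([-1.65690967e-04,  1.61178990e-01,  9.86924948e-01, -6.72272618e-04]), 'ft_force': array([ 0.64302526,  0.23063937, -0.35534531]), 'torque': array([-0.03987694, -0.01072678, -0.02634107]), 'grasp_force': 0.0, 'grip_width': 0.08531228810241016} -0.0187
```

View pics/top0.png

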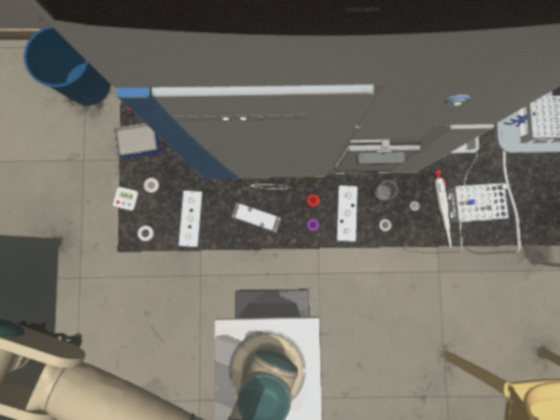

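View pics/side0.png

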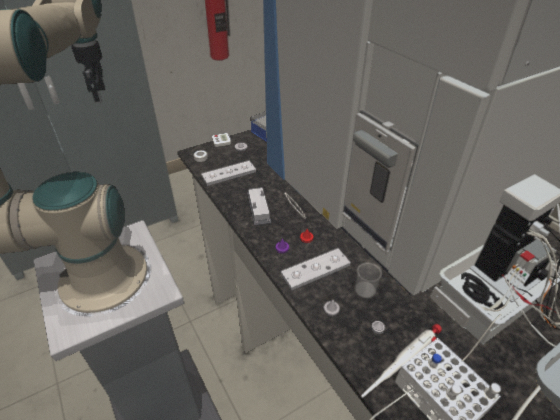

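The top view shows the plates at about (190,218) and (347,213), the stand at (256,216), and the beaker at (386,188). Ring or cone candidates are at (151,185), (145,233), (385,225) and (414,206), with red and purple decoys at (313,200) and (313,225). The side view agrees. I'll zoom in.

```bash
python3 - <<'E'
import cv2,numpy as np
t=cv2.imread("pics/top0.png");s=cv2.imread("pics/side0.png")
r=lambda a,k:cv2.resize(a,None,fx=k,fy=k,interpolation=cv2.INTER_CUBIC)
a=r(t[172:252,110:270],5)[:, :800]; b=r(t[172:252,290:430],5)
c=np.zeros((800,800,3),np.uint8)
c[:400,:800]=a; c[400:800,:700]=b
cv2.imwrite("pics/zt.png",cv2.resize(c,(600,600),interpolation=cv2.INTER_AREA))
d=np.zeros((600,800,3),np.uint8)
d[:300,:400]=r(s[125:200,185:285],4); d[300:,:600]=r(s[235:335,270:400],3)[:300,:390].repeat(1,0) if 0 else 0
d[300:600,:390]=r(s[240:340,270:400],3); d[:300,400:]=r(s[180:255,240:340],4)
cv2.imwrite("pics/zs.png",d)
E
```

```text
(no output)
```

View pics/zt.png

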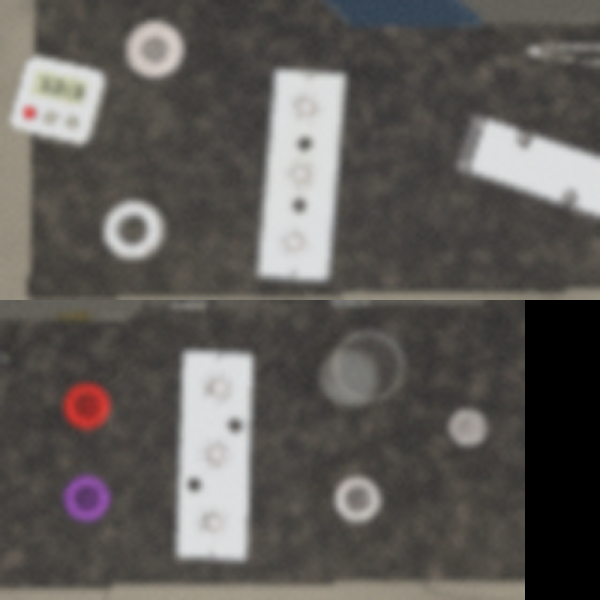

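View pics/zs.png

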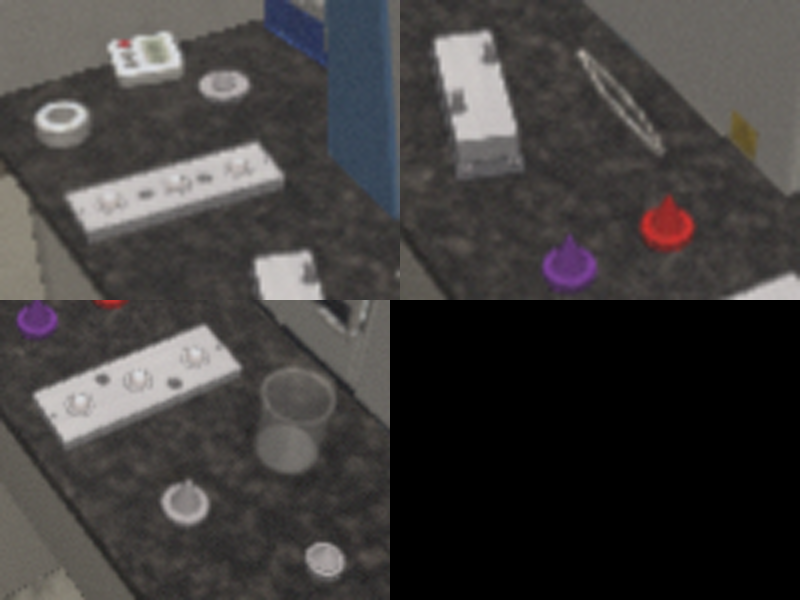

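The sampler is at top pixel (151,185) and the ring at (145,233). The skimmer is at (385,225) and the hyper-skimmer at (414,206). The diagonal-hole plate is the right one, at (347,213), with its holes far-right and near-left. Next I'll measure positions.

```bash
cat > h.py <<'E'
import numpy as np,cv2
from scipy.spatial.transform import Rotation as R
from rig import readout, imaging, robot
C={n:imaging.get_calibration(n) for n in("top","side")}
def K(c):
    f=210/np.tan(np.radians(c["vfov"]/2)); return np.array([[f,0,c["cx"]],[0,f,c["cy"]],[0,0,1.]])
def rot(q): return R.from_quat([q[1],q[2],q[3],q[0]])
def cast(n,px,z):
    c=C[n]; u=cv2.undistortPoints(np.float64(px).reshape(-1,1,2),K(c),c["dist"]).reshape(-1,2)
    d=rot(c["rotation"]).apply(np.c_[u[:,0],-u[:,1],-np.ones(len(u))])
    return (c["origin"]+d*((z-c["origin"][2])/d[:,2])[:,None])[:,:2]
def proj(n,P):
    c=C[n]; p=rot(c["rotation"]).inv().apply(np.atleast_2d(P)-c["origin"])
    return cv2.projectPoints(p*[1,-1,-1],np.zeros(3),np.zeros(3),K(c),c["dist"])[0].reshape(-1,2)
def snap(n,name=None):
    im=imaging.snapshot(n)[:,:,::-1].copy()
    if name: cv2.imwrite(f"pics/{name}.png",im)
    return im
def blob(im,near,half,thr,k=4):
    """largest bright contour in enlarged roi -> full-res pixel contour"""
    x,y=int(near[0]),int(near[1]); x0,y0=x-half,y-half
    g=cv2.resize(cv2.cvtColor(im[y0:y+half,x0:x+half],cv2.COLOR_BGR2GRAY),None,fx=k,fy=k,interpolation=cv2.INTER_CUBIC)
    cs=cv2.findContours((g>thr).astype(np.uint8),cv2.RETR_EXTERNAL,cv2.CHAIN_APPROX_NONE)[0]
    c=max(cs,key=cv2.contourArea).reshape(-1,2)
    return (c+.5)/k-.5+[x0,y0]
def go(x,y,yaw,z,n=10):
    """rows to reach TCP x,y,z with the tool y axis at yaw (deg, mod 180)"""
    o=readout.get_obs(); r=rot(o["eef_rot"]); ty=r.apply([0,1,0]); cur=np.degrees(np.arctan2(ty[1],ty[0]))
    dy=(yaw-cur+90)%180-90; d=np.array([x,y,z])-o["ee_pos"]
    t=r.inv().apply(d)/.025
    print("pos",o["ee_pos"].round(4),"yaw %.1f"%cur,"q6 %.2f"%o["qpos"][5],"t",o["time"])
    print("d mm",(d*1e3).round(1),"tool units",t.round(2),"twist units %.2f"%(-dy/5))
    rows=[]
    for i in range(n):
        a=np.radians(dy*i/n); R2=R.from_euler('z',a)*r
        rows.append([*(R2.inv().apply(d)/.025/n).round(2),round(-dy/5/n,2)])
    print(rows)
E
python3 - <<'E'
from h import *
t=cv2.imread("pics/top0.png");s=cv2.imread("pics/side0.png")
print("f",K(C["top"])[0,0])
for nm,tp,zz in(("diag",(347,213),.012),("inline",(190,218),.012),("stand",(256,216),.03)):
    for thr in(140,170):
        c=blob(t,tp,36,thr); w=cast("top",c,zz); r=cv2.minAreaRect((w*1000).astype(np.float32)); print(nm,thr,np.round(r[0],1),np.round(r[1],1),round(r[2],1))
objs={"sampler":((151,185),.010),"ring":((145,233),.02),"skim":((385,225),.010),"hyper":((414,206),.010),}
for nm,(tp,zz) in objs.items():
    P=None
    for thr in(100,120):
        w=cast("top",blob(t,tp,14,thr),zz)*1e3; e=cv2.fitEllipse(w.astype(np.float32)); print(nm,"top",thr,np.round(e[0],1),np.round(e[1],1))
        P=np.array(e[0])/1e3
    sp=proj("side",[*P,zz])[0]
    for thr in(120,):
        w=cast("side",blob(s,sp,14,thr),zz)*1e3; e=cv2.fitEllipse(w.astype(np.float32)); print(nm,"side",sp.round(1),thr,np.round(e[0],1),np.round(e[1],1))
for nm,tp in(("diag",(347,213)),("stand",(256,216))):
    w=cast("top",[tp],.012)[0]; print(nm,"in side",proj("side",[*w,.012]))
E
```

```text
f 428.546400565445
diag 140 [ 466.5 -253.7] [ 58.9 173.2] 86.3
diag 170 [ 466.4 -253.5] [ 56.1 169.7] 86.3
inline 140 [459.1 232.4] [ 59.7 173.2] 85.4
inline 170 [459.  232.4] [ 56.5 169.8] 85.2
stand 140 [457.4  26.4] [135.6  47. ] 69.8
stand 170 [458.5  29.4] [121.   43.7] 69.9
sampler top 100 [565.4 354.9] [50.2 50.7]
sampler top 120 [565.6 354.9] [47.6 48. ]
sampler side [240.  145.3] 120 [565.9 350.9] [44.5 45.2]
ring top 100 [415.4 367.2] [51.  52.9]
ring top 120 [415.4 367.4] [48.5 49.6]
ring side [199.3 153.2] 120 [413.9 357.9] [43.1 65.2]
skim top 100 [ 427.6 -370.1] [39.9 41.1]
skim top 120 [ 427.6 -370.2] [37.3 38.1]
skim side [330.1 306.7] 120 [ 429.3 -373.8] [32.8 35.9]
hyper top 100 [ 485.6 -463.7] [31.5 32.2]
hyper top 120 [ 485.6 -463.7] [28.6 28.9]
hyper side [376.9 325.5] 120 [ 486.7 -465.8] [26.6 27.9]
diag in side [[314.78688748 266.48465315]]
stand in side [[258.56857263 204.67118993]]
```

Measured sizes match the given ones, so I can move: first to above the diagonal plate.

```bash
python3 - <<'E'
from h import *
go(.4665,-.2535,86.3,.10,30)
print(cast("side",[(283,205),(287,212)],0),cast("top",[(383,193)],0), cast("top",[(200,178),(235,178)],0.0))
E
```

```text
pos [0.1669 0.4975 0.2306] yaw 71.4 q6 -0.07 t 0.1
d mm [ 299.6 -751.  -130.6] tool units [-20.92 -24.66   5.25] twist units -2.97
[[np.float64(-0.7), np.float64(-0.82), np.float64(0.18), np.float64(-0.1)], [np.float64(-0.69), np.float64(-0.83), np.float64(0.18), np.float64(-0.1)], [np.float64(-0.68), np.float64(-0.83), np.float64(0.18), np.float64(-0.1)], [np.float64(-0.68), np.float64(-0.84), np.float64(0.18), np.float64(-0.1)], [np.float64(-0.67), np.float64(-0.85), np.float64(0.18), np.float64(-0.1)], [np.float64(-0.66), np.float64(-0.85), np.float64(0.18), np.float64(-0.1)], [np.float64(-0.65), np.float64(-0.86), np.float64(0.18), np.float64(-0.1)], [np.float64(-0.65), np.float64(-0.86), np.float64(0.18), np.float64(-0.1)], [np.float64(-0.64), np.float64(-0.87), np.float64(0.18), np.float64(-0.1)], [np.float64(-0.63), np.float64(-0.87), np.float64(0.18), np.float64(-0.1)], [np.float64(-0.62), np.float64(-0.88), np.float64(0.18), np.float64(-0.1)], [np.float64(-0.62), np.float64(-0.88), np.float64(0.18), np.float64(-0.1)], [np.float64(-0.61), np.float64(-0.89), np.float64(0.18), 
[... 740 characters left out ...]
np.float64(0.18), np.float64(-0.1)], [np.float64(-0.52), np.float64(-0.94), np.float64(0.18), np.float64(-0.1)], [np.float64(-0.51), np.float64(-0.95), np.float64(0.18), np.float64(-0.1)], [np.float64(-0.5), np.float64(-0.95), np.float64(0.18), np.float64(-0.1)], [np.float64(-0.5), np.float64(-0.96), np.float64(0.18), np.float64(-0.1)], [np.float64(-0.49), np.float64(-0.96), np.float64(0.18), np.float64(-0.1)], [np.float64(-0.48), np.float64(-0.97), np.float64(0.18), np.float64(-0.1)], [np.float64(-0.47), np.float64(-0.97), np.float64(0.18), np.float64(-0.1)]]
[[ 0.53007982  0.00158004]
 [ 0.5234555  -0.0315989 ]] [[ 0.52799306 -0.37115523]] [[0.58604364 0.20392911]
 [0.58416101 0.09368472]]
```

arm_command(
  motion=[-0.7, -0.82, 0.1, 0, -0.7, -0.82, 0.1, 0, -0.7, -0.82, 0.1, 0, -0.7, -0.82, 0.1, 0, -0.7, -0.82, 0.1, 0, -0.7, -0.82, 0.1, 0, -0.7, -0.82, 0.1, 0, -0.7, -0.82, 0.1, 0, -0.7, -0.82, 0.1, 0, -0.7, -0.82, 0.1, 0],
  jaw=1,
)

```text
time: 1.35
ee_pos: [0.2678, 0.2468, 0.2059]
eef_rot: [-0.0, 0.161, 0.987, -0.0]
ft_force: [-0.6, -0.2, -0.3]
grip_width: 0.0854
grasp_force: 0.0
```

arm_command(
  motion=[-0.7, -0.82, 0.1, 0, -0.7, -0.82, 0.1, 0, -0.7, -0.82, 0.1, 0, -0.7, -0.82, 0.1, 0, -0.7, -0.82, 0.1, 0, -0.7, -0.82, 0.1, 0, -0.7, -0.82, 0.1, 0, -0.7, -0.82, 0.1, 0, -0.7, -0.82, 0.1, 0, -0.7, -0.82, 0.1, 0],
)

```text
time: 2.6
ee_pos: [0.3684, -0.0032, 0.1809]
eef_rot: [-0.0, 0.161, 0.987, 0.0]
ft_force: [-0.3, -0.2, -0.6]
grip_width: 0.0853
grasp_force: 0.0
```

arm_command(
  motion=[-0.7, -0.82, 0.3, 0, -0.7, -0.82, 0.3, 0, -0.7, -0.82, 0.3, 0, -0.7, -0.82, 0.3, 0, -0.7, -0.82, 0.3, 0, -0.7, -0.82, 0.3, 0, -0.7, -0.82, 0.3, -0.75, -0.7, -0.82, 0.3, -0.75, -0.7, -0.82, 0.4, -0.75, -0.7, -0.82, 0.4, -0.75],
)

```text
time: 3.85
ee_pos: [0.4787, -0.2484, 0.1005]
eef_rot: [-0.0, 0.03, 1.0, 0.0]
ft_force: [-0.2, -0.1, 0.2]
grip_width: 0.0855
grasp_force: 0.0
```

```bash
python3 - <<'E'
from h import *
go(.4665,-.2535,86.3,-.002,1)
E
```

```text
pos [ 0.4787 -0.2484  0.1005] yaw 86.6 q6 -2.06 t 3.85
d mm [ -12.2   -5.1 -102.5] tool units [ 0.47 -0.24  4.1 ] twist units 0.05
[[np.float64(0.47), np.float64(-0.24), np.float64(4.1), np.float64(0.05)]]
```

arm_command(
  motion=[0.47, -0.24, 0.3, 0.05, 0, 0, 0.8, 0, 0, 0, 0.8, 0, 0, 0, 0.8, 0, 0, 0, 0.6, 0, 0, 0, 0.4, 0, 0, 0, 0.2, 0, 0, 0, 0.2, 0, 0, 0, 0, 0],
)

```text
time: 4.97
ee_pos: [0.4664, -0.2529, -0.0013]
eef_rot: [-0.0, 0.033, 0.999, 0.0]
ft_force: [0.2, -0.2, -0.2]
grip_width: 0.0855
grasp_force: 0.0
```

```bash
python3 - <<'E'
from h import *
snap("top","t1")
s=snap("side","s1")
go(.4665,-.2535,86.3,-.002,1); print(readout.get_obs()["ft_force"])
cv2.imwrite("pics/z1.png",cv2.resize(s[190:340,230:430],None,fx=4,fy=4,interpolation=cv2.INTER_CUBIC))
E
```

```text
pos [ 0.4667 -0.253  -0.0009] yaw 86.2 q6 -2.07 t 5.075
d mm [-0.2 -0.5 -1.1] tool units [ 0.   -0.02  0.04] twist units -0.02
[[np.float64(0.0), np.float64(-0.02), np.float64(0.04), np.float64(-0.02)]]
[ 0.36242645 -0.61540674 -0.99579657]
```

View pics/z1.png

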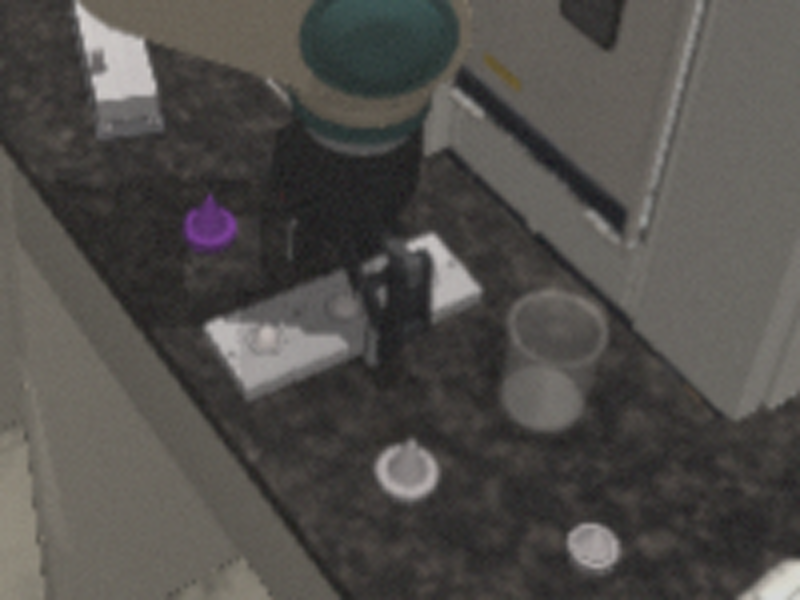

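The fingers straddle the middle of the diagonal plate, with the near finger at about (390,320) in the crop. The beaker and cones are clear. I'll close.

arm_command(
  motion=[0, 0, 0.04, 0, 0, 0, 0, 0, 0, 0, 0, 0, 0, 0, 0, 0, 0, 0, 0, 0, 0, 0, 0, 0, 0, 0, 0, 0, 0, 0, 0, 0],
  jaw=-1,
  grip_force=60,
)

```text
time: 6.08
ee_pos: [0.4668, -0.2531, -0.0016]
eef_rot: [0.0, 0.033, 0.999, -0.0]
ft_force: [-1.1, 0.3, 6.1]
grip_width: 0.0541
grasp_force: 64.5
```

arm_command(
  motion=[0, 0, -0.4, 0, 0, 0, -0.6, 0, 0, 0, -0.8, 0, 0, 0, -0.8, 0, 0, 0, -0.8, 0, 0, 0, -0.8, 0],
)

```text
time: 6.82
ee_pos: [0.4663, -0.2527, 0.104]
eef_rot: [0.0, 0.033, 0.999, 0.0]
ft_force: [-0.9, -0.1, -4.2]
grip_width: 0.0543
grasp_force: 64.1
```

```bash
python3 - <<'E'
from h import *
go(.4585,.0294,159.9,.10,15)
E
```

```text
pos [ 0.4663 -0.2527  0.104 ] yaw 86.2 q6 -2.07 t 6.825
d mm [ -7.8 282.1  -4. ] tool units [ 1.06 11.24  0.16] twist units -14.74
[[np.float64(0.07), np.float64(0.75), np.float64(0.01), np.float64(-0.98)], [np.float64(0.01), np.float64(0.75), np.float64(0.01), np.float64(-0.98)], [np.float64(-0.06), np.float64(0.75), np.float64(0.01), np.float64(-0.98)], [np.float64(-0.12), np.float64(0.74), np.float64(0.01), np.float64(-0.98)], [np.float64(-0.19), np.float64(0.73), np.float64(0.01), np.float64(-0.98)], [np.float64(-0.25), np.float64(0.71), np.float64(0.01), np.float64(-0.98)], [np.float64(-0.31), np.float64(0.69), np.float64(0.01), np.float64(-0.98)], [np.float64(-0.37), np.float64(0.66), np.float64(0.01), np.float64(-0.98)], [np.float64(-0.42), np.float64(0.62), np.float64(0.01), np.float64(-0.98)], [np.float64(-0.47), np.float64(0.59), np.float64(0.01), np.float64(-0.98)], [np.float64(-0.52), np.float64(0.54), np.float64(0.01), np.float64(-0.98)], [np.float64(-0.57), np.float64(0.5), np.float64(0.01), np.float64(-0.98)], [np.float64(-0.61), np.float64(0.45), np.float64(0.01), np.float64(-0.98)], [np.float64(-0.64), np.float64(0.39), np.float64(0.01), np.float64(-0.98)], [np.float64(-0.67), np.float64(0.34), np.float64(0.01), np.float64(-0.98)]]
```

arm_command(
  motion=[0.07, 0.75, 0, -0.98, 0.01, 0.75, 0, -0.98, -0.06, 0.75, 0, -0.98, -0.12, 0.74, 0, -0.98, -0.19, 0.73, 0, -0.98, -0.25, 0.71, 0, -0.98, -0.31, 0.69, 0, -0.98, -0.37, 0.66, 0, -0.98, -0.42, 0.62, 0, -0.98, -0.47, 0.59, 0, -0.98],
)

```text
time: 8.07
ee_pos: [0.4614, -0.0641, 0.1034]
eef_rot: [0.0, -0.386, 0.923, 0.0]
ft_force: [0.0, 1.1, -3.1]
grip_width: 0.0541
grasp_force: 64.1
```

arm_command(
  motion=[-0.52, 0.54, 0, -0.98, -0.57, 0.5, 0, -0.98, -0.61, 0.45, 0, -0.98, -0.64, 0.39, 0, -0.98, -0.67, 0.34, 0, -0.98, 0, 0, 0, 0, 0, 0, 0, 0],
)

```text
time: 8.95
ee_pos: [0.4593, 0.029, 0.1031]
eef_rot: [0.0, -0.571, 0.821, -0.0]
ft_force: [0.0, -0.3, -2.4]
grip_width: 0.0541
grasp_force: 64.1
```

```bash
python3 - <<'E'
from h import *
go(.4585,.0294,159.9,.06,1)
t=snap("top","t2"); s=snap("side","s2")
d=np.zeros((600,800,3),np.uint8)
f=lambda a,k:cv2.resize(a,None,fx=k,fy=k,interpolation=cv2.INTER_CUBIC)
d[:,:400]=f(t[170:270,220:287],6)[:600,:400]; d[:,400:]=f(s[140:240,220:287],6)[:600,:400]
cv2.imwrite("pics/z2.png",d)
E
```

```text
pos [0.4593 0.029  0.1031] yaw 159.6 q6 -2.80 t 8.95
d mm [ -0.8   0.4 -43.1] tool units [-0.    0.04  1.72] twist units -0.05
[[np.float64(-0.0), np.float64(0.04), np.float64(1.72), np.float64(-0.05)]]
```

View pics/z2.png

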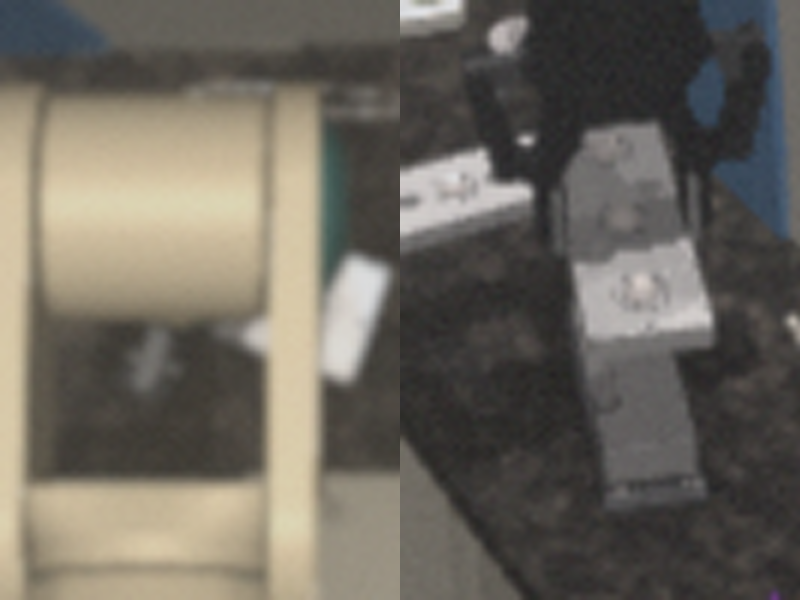

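The plate hangs level over the stand with its long axis aligned in the side view; the arm blocks the top view. I'll descend gently to just above the pins.

arm_command(
  motion=[0, 0.04, 0.7, -0.05, 0, 0, 0.7, 0, 0, 0, 0.4, 0, 0, 0, 0.3, 0, 0, 0, 0.1, 0, 0, 0, 0.06, 0, 0, 0, 0, 0],
)

```text
time: 9.93
ee_pos: [0.4586, 0.0297, 0.0466]
eef_rot: [0.0, -0.573, 0.819, -0.0]
ft_force: [0.1, 0.1, -2.3]
grip_width: 0.0544
grasp_force: 64.1
```

```bash
python3 - <<'E'
from h import *
go(.4585,.0294,159.9,.04,1); print(readout.get_obs()["ft_force"])
s=snap("side","s3")
# predicted near-end corners of plate (top face) and pins/stand
o=readout.get_obs(); a=np.radians(69.9); ey=np.array([np.cos(a),np.sin(a)]); ex=np.array([np.sin(a),-np.cos(a)])
zt=o["ee_pos"][2]+.0016+.012
P=[[*(o["ee_pos"][:2]+sx*ex*.028-ey*.085),zt] for sx in(-1,1)]+[[*(o["ee_pos"][:2]-ey*.056),zt+.007]]
S=[[*(np.array([.4585,.0294])+sx*ex*.022-ey*.06),.03] for sx in(-1,1)]
pp=proj("side",P+S); print(pp.round(1))
d=cv2.resize(s[160:230,220:300],None,fx=8,fy=8,interpolation=cv2.INTER_CUBIC)
for p in pp: cv2.circle(d,tuple(int(v) for v in (p-[220,160]+.5)*8),3,(0,0,255),-1)
cv2.imwrite("pics/z3.png",d)
E
```

```text
pos [0.4586 0.0297 0.0466] yaw 159.9 q6 -2.81 t 9.925
d mm [-0.1 -0.3 -6.6] tool units [ 0.01 -0.    0.26] twist units 0.01
[[np.float64(0.01), np.float64(-0.0), np.float64(0.26), np.float64(0.01)]]
[ 0.14141858  0.11193542 -2.33772501]
[[251.4 212.3]
 [271.7 209.7]
 [259.8 202.3]
 [252.7 214.5]
 [268.2 212.5]]
```

View pics/z3.png

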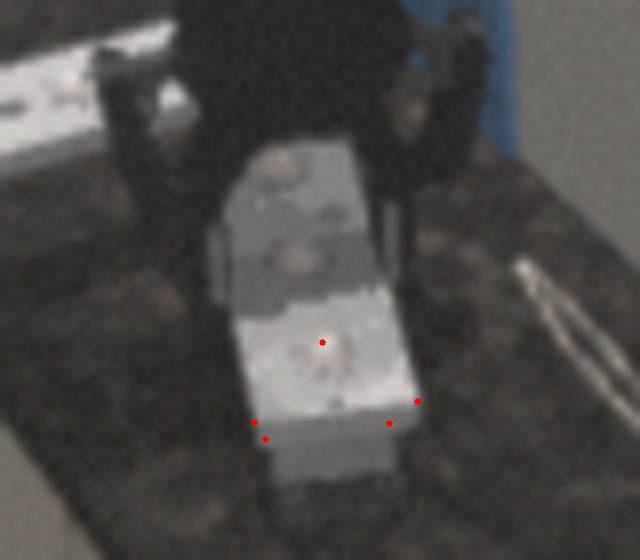

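The predicted plate corners land on the plate, but the stand looks a little to the right of its prediction. I'll measure the riser's edges in this view.

```bash
python3 - <<'E'
from h import *
s=cv2.cvtColor(cv2.imread("pics/s3.png"),cv2.COLOR_BGR2GRAY).astype(float)
a=np.radians(69.9); ey=np.array([np.cos(a),np.sin(a)]); ex=np.array([np.sin(a),-np.cos(a)])
S=lambda z,c=np.array([.4585,.0294]):proj("side",[[*(c+sx*ex*.022-ey*.06),z] for sx in(-1,1)])
for z in(.03,.02,.01): print(z,S(z).round(1).tolist())
e=S(.02)[1]-S(.02)[0]; print("px/mm along ex",e/44)
for r in range(215,222): print(r,s[r,248:276].astype(int).tolist())
r0=[209,210,211]
for r in r0: print(r,s[r,248:276].astype(int).tolist())
E
```

```text
0.03 [[252.7, 214.5], [268.2, 212.5]]
0.02 [[252.9, 217.1], [268.2, 215.1]]
0.01 [[253.0, 219.7], [268.3, 217.7]]
px/mm along ex [ 0.34916591 -0.04539879]
215 [49, 45, 44, 55, 88, 104, 107, 107, 106, 103, 103, 103, 100, 101, 99, 97, 94, 96, 98, 96, 93, 70, 56, 57, 58, 59, 58, 52]
216 [53, 49, 51, 47, 53, 66, 91, 100, 101, 103, 97, 101, 96, 100, 96, 97, 97, 95, 95, 97, 93, 72, 49, 55, 60, 58, 54, 55]
217 [49, 52, 51, 48, 47, 57, 88, 99, 102, 99, 98, 98, 98, 99, 101, 99, 97, 98, 95, 99, 94, 72, 46, 51, 57, 58, 62, 64]
218 [51, 49, 53, 43, 47, 56, 87, 98, 97, 96, 97, 98, 97, 97, 97, 94, 91, 91, 87, 91, 92, 70, 44, 47, 52, 55, 59, 70]
219 [48, 50, 52, 50, 50, 59, 78, 92, 95, 90, 92, 87, 92, 97, 84, 81, 75, 65, 61, 65, 63, 63, 60, 46, 48, 51, 53, 64]
220 [51, 53, 51, 58, 49, 53, 69, 81, 74, 71, 63, 55, 58, 60, 56, 59, 54, 50, 54, 67, 57, 65, 59, 43, 49, 47, 47, 51]
221 [52, 55, 55, 55, 43, 45, 51, 63, 64, 71, 59, 52, 55, 49, 53, 53, 52, 55, 54, 57, 61, 55, 54, 45, 46, 48, 44, 45]
209 [42, 40, 62, 123, 162, 168, 174, 180, 181, 180, 178, 177, 178, 172, 170, 195, 195, 195, 202, 202, 196, 195, 193, 181, 104, 56, 51, 46]
210 [45, 43, 57, 114, 158, 163, 166, 179, 181, 180, 182, 183, 175, 147, 140, 184, 184, 186, 188, 186, 171, 156, 153, 146, 89, 57, 49, 48]
211 [40, 44, 44, 86, 153, 158, 159, 161, 170, 172, 182, 182, 165, 148, 144, 149, 136, 123, 126, 124, 120, 116, 115, 110, 83, 57, 51, 48]
```

```bash
python3 - <<'E'
from h import *
s=cv2.cvtColor(cv2.imread("pics/s3.png"),cv2.COLOR_BGR2GRAY).astype(float)
a=np.radians(69.9); ey=np.array([np.cos(a),np.sin(a)]); ex=np.array([np.sin(a),-np.cos(a)])
c=np.array([.4586,.0297]); 
for z in(.0602,.0482): print(z,proj("side",[[*(c+u*ex*.028-ey*.085),z] for u in(-1,0,1)]).round(1).tolist())
p0=proj("side",[*(c-ey*.085),.06])[0];print("px/mm ey",(proj("side",[*(c-ey*.075),.06])[0]-p0)/10, "ex",(proj("side",[*(c+ex*.01-ey*.085),.06])[0]-p0)/10)
for col in range(254,272,2): print(col,s[204:224,col].astype(int).tolist())
E
```

```text
0.0602 [[251.4, 212.3], [261.6, 211.0], [271.7, 209.7]]
0.0482 [[251.6, 215.7], [261.7, 214.3], [271.8, 213.0]]
px/mm ey [-0.05833756 -0.23608324] ex [ 0.36293095 -0.04654757]
254 [179, 180, 178, 181, 179, 174, 166, 159, 140, 115, 113, 107, 91, 88, 87, 78, 69, 51, 53, 51]
256 [161, 177, 177, 182, 181, 181, 181, 170, 132, 114, 112, 106, 101, 102, 97, 95, 74, 64, 69, 61]
258 [163, 165, 176, 173, 176, 178, 182, 182, 125, 112, 109, 103, 97, 98, 97, 92, 63, 59, 56, 59]
260 [181, 166, 146, 162, 179, 178, 175, 165, 113, 110, 109, 100, 96, 98, 97, 92, 58, 55, 50, 52]
262 [164, 162, 163, 157, 173, 170, 140, 144, 110, 107, 105, 99, 96, 101, 97, 84, 56, 53, 55, 56]
264 [154, 169, 163, 173, 181, 195, 184, 136, 113, 112, 102, 94, 97, 97, 91, 75, 54, 52, 49, 54]
266 [167, 167, 178, 186, 199, 202, 188, 126, 113, 112, 104, 98, 95, 95, 87, 61, 54, 54, 54, 63]
268 [166, 167, 176, 199, 204, 196, 171, 120, 114, 108, 95, 93, 93, 94, 92, 63, 57, 61, 55, 54]
270 [160, 177, 179, 189, 198, 193, 153, 115, 108, 93, 63, 56, 49, 46, 44, 60, 59, 54, 55, 54]
```

The stand sits about 2 mm towards its +x relative to the plate, and the fit along y agrees. I'll shift 1.9 mm and lower with a force check.

arm_command(
  motion=[0, -0.075, 0, 0, 0, 0, 0.06, 0, 0, 0, 0.06, 0, 0, 0, 0.06, 0, 0, 0, 0.06, 0, 0, 0, 0, 0],
)

```text
time: 10.72
ee_pos: [0.46, 0.0289, 0.0401]
eef_rot: [-0.0, -0.573, 0.819, -0.0]
ft_force: [-1.1, -1.5, -3.3]
grip_width: 0.0546
grasp_force: 64.1
```

arm_command(
  motion=[0, 0, 0.08, 0, 0, 0, 0.08, 0, 0, 0, 0.08, 0, 0, 0, 0.08, 0, 0, 0, 0.08, 0, 0, 0, 0.04, 0, 0, 0, 0, 0],
)

```text
time: 11.6
ee_pos: [0.46, 0.0288, 0.0291]
eef_rot: [-0.0, -0.573, 0.819, -0.0]
ft_force: [-2.2, -4.4, -2.4]
grip_width: 0.0541
grasp_force: 64.3
```

arm_command(
  motion=[-0.03, 0, 0.03, 0, 0, 0, 0.03, 0, 0, 0, 0, 0],
)

```text
time: 11.98
ee_pos: [0.4601, 0.0288, 0.0284]
eef_rot: [-0.001, -0.573, 0.819, -0.001]
ft_force: [-8.1, -8.9, 7.4]
grip_width: 0.0543
grasp_force: 65.2
```

arm_command(
  motion=[0.05, 0, 0, 0, 0, 0, 0, 0, 0, 0, 0, 0, 0, 0, 0, 0, 0, 0, 0, 0],
  jaw=0.8,
)

```text
time: 12.6
ee_pos: [0.46, 0.0287, 0.0278]
eef_rot: [0.0, -0.573, 0.819, 0.0]
ft_force: [-0.4, 0.5, -0.4]
grip_width: 0.0769
grasp_force: 0.0
```

arm_command(
  motion=[0, 0, -0.5, 0, 0, 0, -0.8, 0, 0, 0, -0.9, 0, 0, 0, -0.9, 0, 0, 0, -0.9, 0],
)

```text
time: 13.22
ee_pos: [0.4601, 0.0286, 0.1296]
eef_rot: [0.001, -0.573, 0.819, -0.0]
ft_force: [0.1, -0.1, 0.6]
grip_width: 0.0771
grasp_force: 0.0
```

```bash
python3 - <<'E'
from h import *
s=snap("side","s4")
a=np.radians(69.9); ey=np.array([np.cos(a),np.sin(a)]); ex=np.array([np.sin(a),-np.cos(a)]); c=np.array([.46,.0288])
g=cv2.cvtColor(s,cv2.COLOR_BGR2GRAY)
print(proj("side",[[*(c+u*ex*.028-ey*.085),.042] for u in(-1,0,1)]).round(1).tolist())
cv2.imwrite("pics/z4.png",cv2.resize(s[160:230,220:300],None,fx=8,fy=8,interpolation=cv2.INTER_CUBIC))
go(.5656,.3529,159.9,.12,20)
E
```

```text
[[252.3, 217.4], [262.4, 216.0], [272.4, 214.7]]
pos [0.4616 0.0286 0.1328] yaw 159.9 q6 -2.81 t 13.275
d mm [104.  324.3 -12.8] tool units [-13.61   0.54   0.54] twist units 0.01
[[np.float64(-0.68), np.float64(0.03), np.float64(0.03), np.float64(0.0)], [np.float64(-0.68), np.float64(0.03), np.float64(0.03), np.float64(0.0)], [np.float64(-0.68), np.float64(0.03), np.float64(0.03), np.float64(0.0)], [np.float64(-0.68), np.float64(0.03), np.float64(0.03), np.float64(0.0)], [np.float64(-0.68), np.float64(0.03), np.float64(0.03), np.float64(0.0)], [np.float64(-0.68), np.float64(0.03), np.float64(0.03), np.float64(0.0)], [np.float64(-0.68), np.float64(0.03), np.float64(0.03), np.float64(0.0)], [np.float64(-0.68), np.float64(0.03), np.float64(0.03), np.float64(0.0)], [np.float64(-0.68), np.float64(0.03), np.float64(0.03), np.float64(0.0)], [np.float64(-0.68), np.float64(0.03), np.float64(0.03), np.float64(0.0)], [np.float64(-0.68), np.float64(0.03), np.float64(0.03), np.float64(0.0)], [np.float64(-0.68), np.float64(0.03), np.float64(0.03), np.float64(0.0)], [np.float64(-0.68), np.float64(0.03), np.float64(0.03), np.float64(0.0)], [np.float64(-0.68), np.float64(0.03), np.float64(0.03), np.float64(0.0)], [np.float64(-0.68), np.float64(0.03), np.float64(0.03), np.float64(0.0)], [np.float64(-0.68), np.float64(0.03), np.float64(0.03), np.float64(0.0)], [np.float64(-0.68), np.float64(0.03), np.float64(0.03), np.float64(0.0)], [np.float64(-0.68), np.float64(0.03), np.float64(0.03), np.float64(0.0)], [np.float64(-0.68), np.float64(0.03), np.float64(0.03), np.float64(0.0)], [np.float64(-0.68), np.float64(0.03), np.float64(0.03), np.float64(0.0)]]
```

View pics/z4.png

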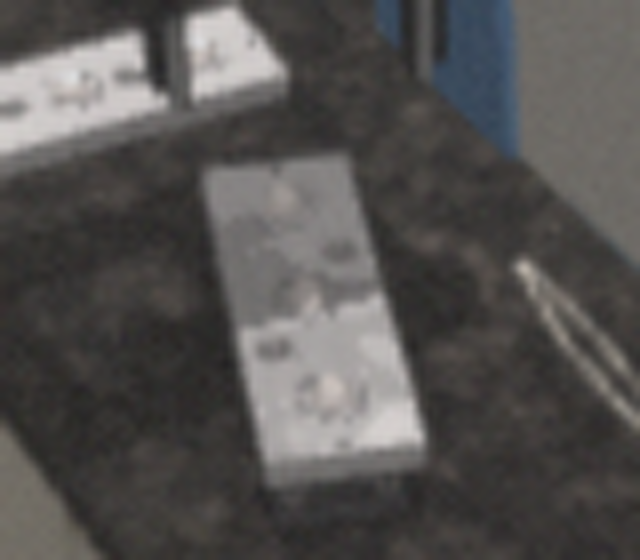

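The plate lies fully down with both pins showing in its holes; its corners at crop (262,463) and (423,441) match prediction. Before going to the sampler I'll locate the blue panel's foot.

```bash
python3 - <<'E'
from h import *
s=cv2.imread("pics/s0.png") if 0 else cv2.imread("pics/side0.png")
h=s.astype(int); m=((h[:,:,0]-h[:,:,2])>40).astype(np.uint8)
for c in range(264,290,2):
    r=np.where(m[100:215,c])[0]
    if len(r): print(c,r.max()+100,cast("side",[(c,r.max()+100)],0).round(3).tolist())
t=cv2.imread("pics/top0.png").astype(int); m=(t[:,:,0]-t[:,:,2])>40
for c in range(150,240,15):
    r=np.where(m[120:200,c])[0]
    if len(r): print("top",c,r.min()+120,r.max()+120,cast("top",[(c,r.max()+120)],0).round(3).tolist())
E
```

```text
264 139 [[0.669, 0.363]]
282 162 [[0.647, 0.198]]
```

arm_command(
  motion=[-1, 0.34, 0, 0, -1, 0.34, 0, 0, -1, 0.34, 0, 0, -1, 0.34, 0, 0, -1, 0.34, 0, 0, -1, 0.34, 0, 0, -1, 0.34, 0, 0, -1, 0.34, 0, 0, -1, 0.34, 0, 0, -1, 0.34, 0, 0],
  jaw=0.5,
)

```text
time: 14.52
ee_pos: [0.4658, 0.2935, 0.128]
eef_rot: [0.0, -0.573, 0.819, 0.0]
ft_force: [0.0, -0.4, -0.8]
grip_width: 0.0639
grasp_force: 0.0
```

arm_command(
  motion=[-0.73, -0.58, 0.2, 0, -0.73, -0.58, 0.2, 0, -0.73, -0.58, 0.2, 0, -0.73, -0.58, 0.4, 0, -0.73, -0.58, 0.4, 0, 0, 0, 0.4, 0, 0, 0, 0, 0],
)

```text
time: 15.4
ee_pos: [0.5643, 0.353, 0.0815]
eef_rot: [-0.001, -0.573, 0.819, 0.0]
ft_force: [-0.1, -0.2, 0.2]
grip_width: 0.064
grasp_force: 0.0
```

```bash
python3 - <<'E'
from h import *
go(.567,.3535,159.9,0,1)
E
```

```text
pos [0.5643 0.353  0.0815] yaw 159.9 q6 -2.29 t 15.4
d mm [  2.7   0.5 -81.5] tool units [-0.06 -0.1   3.26] twist units 0.01
[[np.float64(-0.06), np.float64(-0.1), np.float64(3.26), np.float64(0.01)]]
```

arm_command(
  motion=[-0.06, -0.1, 0.8, 0, 0, 0, 0.8, 0, 0, 0, 0.8, 0, 0, 0, 0.5, 0, 0, 0, 0.2, 0, 0, 0, 0.1, 0, 0, 0, 0, 0],
)

```text
time: 16.27
ee_pos: [0.5684, 0.3542, 0.0034]
eef_rot: [0.001, -0.573, 0.819, -0.0]
ft_force: [-0.3, 0.5, -0.5]
grip_width: 0.0643
grasp_force: 0.0
```

arm_command(
  motion=[0, 0, 0, 0, 0, 0, 0, 0, 0, 0, 0, 0, 0, 0, 0, 0, 0, 0, 0, 0],
  jaw=-1,
  grip_force=30,
)

```text
time: 16.9
ee_pos: [0.5686, 0.3544, 0.0041]
eef_rot: [0.001, -0.573, 0.819, -0.0]
ft_force: [-1.6, -0.7, 6.0]
grip_width: 0.0437
grasp_force: 30.2
```

arm_command(
  motion=[0, 0, -0.2, 0, 0, 0, -0.4, 0, 0, 0, -0.6, 0, 0, 0, -0.8, 0, 0, 0, -0.8, 0, 0, 0, -0.8, 0],
)

```text
time: 17.65
ee_pos: [0.5683, 0.3541, 0.0949]
eef_rot: [0.001, -0.573, 0.819, -0.0]
ft_force: [0.3, -0.4, -1.1]
grip_width: 0.0435
grasp_force: 30.6
```

```bash
python3 - <<'E'
from h import *
a=np.radians(69.9); ey=np.array([np.cos(a),np.sin(a)]); c=np.array([.4600,.0288])
print("spigots",[(c+k*.056*ey).round(4).tolist() for k in(1,0,-1)])
go(*(c+.056*ey),159.9,.1,1); o=readout.get_obs(); print(o["grip_width"],o["grasp_force"],o["ft_force"])
s=snap("side"); p=proj("side",o["ee_pos"])[0].astype(int);print(p)
cv2.imwrite("pics/z5.png",cv2.resize(s[p[1]-40:p[1]+35,p[0]-50:p[0]+50],None,fx=6,fy=6,interpolation=cv2.INTER_CUBIC))
E
```

```text
spigots [[0.4792, 0.0814], [0.46, 0.0288], [0.4408, -0.0238]]
pos [0.5683 0.3541 0.0949] yaw 159.9 q6 -2.29 t 17.65
d mm [ -89.1 -272.7    5.1] tool units [11.47 -0.39 -0.22] twist units 0.01
[[np.float64(11.47), np.float64(-0.39), np.float64(-0.22), np.float64(0.01)]]
0.04345442120872804 30.623412877321243 [ 0.2835875  -0.39351728 -1.08866705]
[239 124]
```

View pics/z5.png

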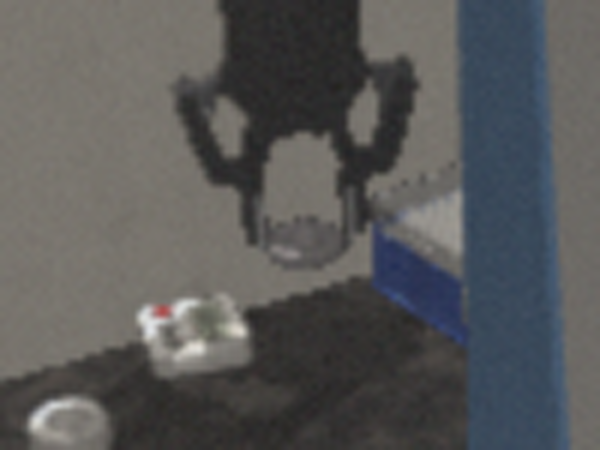

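arm_command(
  motion=[0.5, 0.6, 0, 0, 1, 0.6, 0, 0, 1, 0.6, 0, 0, 1, 0.2, 0, 0, 1, 0, 0, 0, 1, 0, 0, 0, 1, 0, 0, 0, 1, 0, 0, 0, 1, 0, 0, 0, 1, -0.2, 0, 0],
)

```text
time: 18.95
ee_pos: [0.4441, 0.1457, 0.0932]
eef_rot: [0.0, -0.573, 0.819, -0.0]
ft_force: [0.2, -0.6, -0.6]
grip_width: 0.0435
grasp_force: 30.7
```

arm_command(
  motion=[1, -0.4, 0, 0, 0.7, -0.6, 0, 0, 0.27, -0.6, 0.2, 0, 0, -0.59, 0.3, 0, 0, 0, 0.3, 0, 0, 0, 0, 0],
)

```text
time: 19.7
ee_pos: [0.4781, 0.0816, 0.0717]
eef_rot: [-0.001, -0.573, 0.819, 0.001]
ft_force: [-0.3, 0.3, -0.8]
grip_width: 0.0434
grasp_force: 30.7
```

```bash
python3 - <<'E'
from h import *
go(.4792,.0814,159.9,.0465,1)
E
```

```text
pos [0.4781 0.0816 0.0717] yaw 160.0 q6 -2.70 t 19.7
d mm [  1.1  -0.2 -25.2] tool units [-0.01 -0.04  1.01] twist units 0.01
[[np.float64(-0.01), np.float64(-0.04), np.float64(1.01), np.float64(0.01)]]
```

arm_command(
  motion=[-0.05, -0.04, 0.4, 0, 0, 0, 0.2, 0, 0, 0, 0.15, 0, 0, 0, 0.1, 0, 0, 0, 0.1, 0, 0, 0, 0.06, 0, 0, 0, 0, 0],
)

```text
time: 20.58
ee_pos: [0.4803, 0.0821, 0.0475]
eef_rot: [-0.0, -0.573, 0.819, 0.0]
ft_force: [-0.5, -0.1, -1.6]
grip_width: 0.0432
grasp_force: 30.7
```

arm_command(
  motion=[0.04, 0, 0.03, 0, 0, 0, 0.03, 0, 0, 0, 0, 0],
)

```text
time: 20.95
ee_pos: [0.48, 0.0812, 0.0461]
eef_rot: [0.0, -0.573, 0.819, -0.0]
ft_force: [0.3, 0.1, -0.2]
grip_width: 0.0434
grasp_force: 30.8
```

arm_command(
  motion=[0, 0, 0.03, 0, 0, 0, 0.03, 0, 0, 0, 0, 0],
)

```text
time: 21.32
ee_pos: [0.4802, 0.0812, 0.0459]
eef_rot: [0.0, -0.573, 0.819, -0.0]
ft_force: [-5.4, -1.5, 9.2]
grip_width: 0.0435
grasp_force: 32.0
```

arm_command(
  motion=[0, 0, 0, 0, 0, 0, 0, 0, 0, 0, 0, 0, 0, 0, 0, 0],
  jaw=0.5,
)

```text
time: 21.82
ee_pos: [0.4799, 0.0812, 0.0444]
eef_rot: [-0.0, -0.573, 0.819, 0.0]
ft_force: [0.1, -0.0, 1.1]
grip_width: 0.0641
grasp_force: 0.0
```

arm_command(
  motion=[0, 0, -0.4, 0, 0, 0, -0.8, 0, 0, 0, -0.9, 0, 0, 0, -0.9, 0],
)

```text
time: 22.32
ee_pos: [0.4801, 0.0812, 0.121]
eef_rot: [0.0, -0.573, 0.819, -0.0]
ft_force: [1.0, 0.1, 0.3]
grip_width: 0.0641
grasp_force: 0.0
```

```bash
python3 - <<'E'
from h import *
s=snap("side"); print(readout.get_obs()["ft_force"])
cv2.imwrite("pics/z6.png",cv2.resize(s[160:230,220:300],None,fx=8,fy=8,interpolation=cv2.INTER_CUBIC))
go(.4165,.366,159.9,.1,1)
E
```

```text
[ 1.53864227 -0.05944402  2.8855372 ]
pos [0.4816 0.0814 0.1244] yaw 160.0 q6 -2.70 t 22.375
d mm [-65.1 284.6 -24.4] tool units [-9.8   6.36  0.97] twist units 0.01
[[np.float64(-9.8), np.float64(6.36), np.float64(0.97), np.float64(0.01)]]
```

View pics/z6.png

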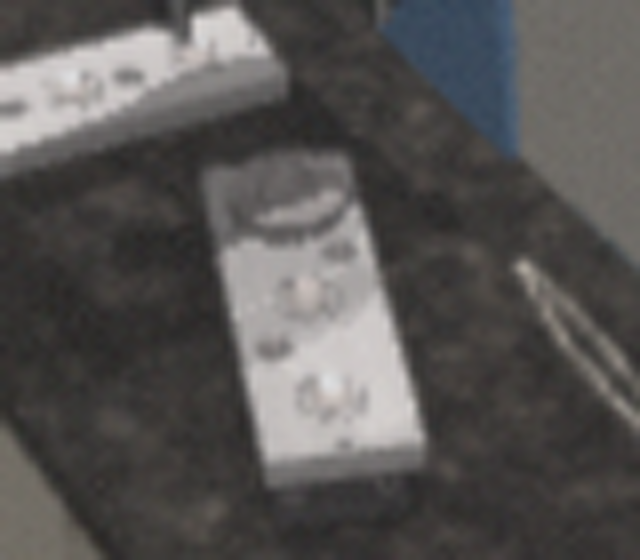

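The sampler sits flat at the far (left) spigot, at about crop (290,195). Next is the ring.

arm_command(
  motion=[-1, 0.64, 0, 0, -1, 0.64, 0, 0, -1, 0.64, 0, 0, -1, 0.64, 0, 0, -1, 0.64, 0, 0, -1, 0.64, 0, 0, -1, 0.64, 0.2, 0, -1, 0.64, 0.3, 0, -1, 0.64, 0.4, 0, -0.8, 0.6, 0.4, 0],
)

```text
time: 23.62
ee_pos: [0.4143, 0.3669, 0.0868]
eef_rot: [0.0, -0.573, 0.819, 0.0]
ft_force: [0.2, -0.7, -1.1]
grip_width: 0.0642
grasp_force: 0.0
```

```bash
python3 - <<'E'
from h import *
go(.4165,.366,159.9,.005,1)
E
```

```text
pos [0.4143 0.3669 0.0868] yaw 160.0 q6 -2.13 t 23.625
d mm [  2.2  -0.9 -81.8] tool units [ 0.01 -0.09  3.27] twist units 0.01
[[np.float64(0.01), np.float64(-0.09), np.float64(3.27), np.float64(0.01)]]
```

arm_command(
  motion=[0, -0.09, 0.8, 0, 0, 0, 0.8, 0, 0, 0, 0.8, 0, 0, 0, 0.5, 0, 0, 0, 0.2, 0, 0, 0, 0.1, 0, 0, 0, 0, 0],
)

```text
time: 24.5
ee_pos: [0.417, 0.3653, 0.0076]
eef_rot: [0.0, -0.573, 0.819, 0.0]
ft_force: [0.2, 0.2, -0.5]
grip_width: 0.0637
grasp_force: 0.0
```

arm_command(
  motion=[0, 0, 0, 0, 0, 0, 0, 0, 0, 0, 0, 0, 0, 0, 0, 0, 0, 0, 0, 0],
  jaw=-1,
  grip_force=25,
)

```text
time: 25.12
ee_pos: [0.4171, 0.3654, 0.0079]
eef_rot: [0.001, -0.573, 0.819, 0.0]
ft_force: [-1.6, -0.8, 5.2]
grip_width: 0.0422
grasp_force: 25.9
```

arm_command(
  motion=[0, 0, -0.2, 0, 0, 0, -0.4, 0, 0, 0, -0.8, 0, 0, 0, -0.8, 0, 0, 0, -0.8, 0, 0, 0, -0.8, 0],
)

```text
time: 25.88
ee_pos: [0.4167, 0.3651, 0.1032]
eef_rot: [0.0, -0.573, 0.819, 0.0]
ft_force: [0.8, 1.2, 0.1]
grip_width: 0.0426
grasp_force: 25.4
```

```bash
python3 - <<'E'
from h import *
go(.4800,.0812,159.9,.1,1); o=readout.get_obs()
s=snap("side"); p=proj("side",o["ee_pos"])[0].astype(int);print(p)
a=cv2.resize(s[p[1]-40:p[1]+35,p[0]-50:p[0]+50],None,fx=4,fy=4,interpolation=cv2.INTER_CUBIC)
cv2.imwrite("pics/z7.png",a)
E
```

```text
pos [0.4167 0.3651 0.1032] yaw 159.9 q6 -2.14 t 25.875
d mm [  63.3 -283.9   -3.2] tool units [ 9.8  -6.27  0.13] twist units 0.01
[[np.float64(9.8), np.float64(-6.27), np.float64(0.13), np.float64(0.01)]]
[196 132]
```

View pics/z7.png

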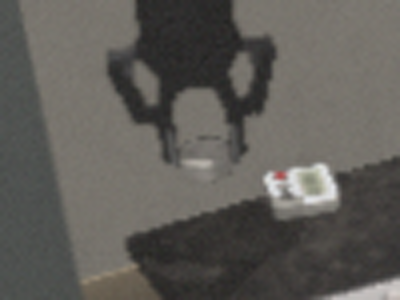

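arm_command(
  motion=[1, -0.2, 0, 0, 1, -0.2, 0, 0, 1, -0.2, 0, 0, 1, -0.4, 0, 0, 1, -0.6, 0, 0, 1, -0.8, 0, 0, 1, -0.9, 0, 0, 1, -1, 0, 0, 1, -1, 0, 0, 0.8, -0.9, 0, 0],
)

```text
time: 27.18
ee_pos: [0.4787, 0.0805, 0.102]
eef_rot: [0.0, -0.573, 0.82, -0.0]
ft_force: [-0.0, -0.1, -0.5]
grip_width: 0.0417
grasp_force: 25.4
```

```bash
python3 - <<'E'
from h import *
go(.4794,.0796,159.9,.061,1)
E
```

```text
pos [0.4787 0.0805 0.102 ] yaw 159.9 q6 -2.70 t 27.175
d mm [  0.7  -0.9 -41. ] tool units [ 0.03 -0.04  1.64] twist units 0.00
[[np.float64(0.03), np.float64(-0.04), np.float64(1.64), np.float64(0.0)]]
```

arm_command(
  motion=[0.02, -0.02, 0.5, 0, 0, 0, 0.4, 0, 0, 0, 0.2, 0, 0, 0, 0.15, 0, 0, 0, 0.1, 0, 0, 0, 0.1, 0, 0, 0, 0.06, 0, 0, 0, 0, 0],
)

```text
time: 28.18
ee_pos: [0.4786, 0.0812, 0.0643]
eef_rot: [0.0, -0.573, 0.819, 0.0]
ft_force: [0.4, -0.6, -1.4]
grip_width: 0.0424
grasp_force: 25.5
```

arm_command(
  motion=[0.05, -0.05, 0, 0, 0, 0, 0.06, 0, 0, 0, 0.06, 0, 0, 0, 0.05, 0, 0, 0, 0, 0],
)

```text
time: 28.8
ee_pos: [0.4794, 0.0796, 0.06]
eef_rot: [0.0, -0.573, 0.819, 0.0]
ft_force: [-0.2, 0.2, 0.5]
grip_width: 0.0424
grasp_force: 25.5
```

arm_command(
  motion=[0, 0, 0.03, 0, 0, 0, 0, 0],
)

```text
time: 29.05
ee_pos: [0.4794, 0.0796, 0.0599]
eef_rot: [0.0, -0.573, 0.819, -0.0]
ft_force: [-2.6, 0.1, 5.2]
grip_width: 0.0425
grasp_force: 26.1
```

Contact came at exactly the expected height. I'll release.

arm_command(
  motion=[0, 0, 0, 0, 0, 0, 0, 0, 0, 0, 0, 0, 0, 0, 0, 0],
  jaw=0.5,
)

```text
time: 29.55
ee_pos: [0.4793, 0.0796, 0.0592]
eef_rot: [0.0, -0.573, 0.819, 0.0]
ft_force: [0.2, 0.8, -0.1]
grip_width: 0.0639
grasp_force: 0.0
```

arm_command(
  motion=[0, 0, -0.4, 0, 0, 0, -0.8, 0, 0, 0, -0.9, 0, 0, 0, -0.9, 0],
)

```text
time: 30.05
ee_pos: [0.4795, 0.0796, 0.1358]
eef_rot: [0.0, -0.573, 0.819, -0.0]
ft_force: [0.1, 0.5, -0.0]
grip_width: 0.0637
grasp_force: 0.0
```

```bash
python3 - <<'E'
from h import *
s=snap("side")
cv2.imwrite("pics/z8.png",cv2.resize(s[160:230,220:300],None,fx=8,fy=8,interpolation=cv2.INTER_CUBIC))
go(.429,-.3715,159.9,.13,1)
E
```

```text
pos [0.481  0.0797 0.1392] yaw 159.9 q6 -2.70 t 30.1
d mm [ -52.  -451.2   -9.2] tool units [17.67 -4.23  0.34] twist units 0.01
[[np.float64(17.67), np.float64(-4.23), np.float64(0.34), np.float64(0.01)]]
```

View pics/z8.png

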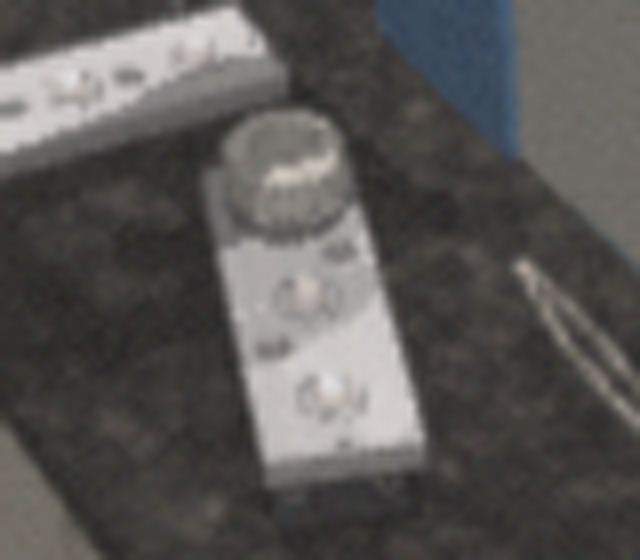

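The ring sits flat and level on the sampler at crop (285,165). I'll turn the wrist half round so the last joint keeps range for the right-hand cones.

arm_command(
  motion=[0, 0, 0, 1, 0, 0, 0, 1, 0, 0, 0, 1, 0, 0, 0, 1, 0, 0, 0, 1, 0, 0, 0, 1, 0, 0, 0, 1, 0, 0, 0, 1, 0, 0, 0, 1, 0, 0, 0, 1],
  jaw=0.3,
)

```text
time: 31.35
ee_pos: [0.4794, 0.0796, 0.1344]
eef_rot: [0.0, -0.172, 0.985, 0.0]
ft_force: [0.3, -0.7, 0.5]
grip_width: 0.0559
grasp_force: 0.0
```

arm_command(
  motion=[0, 0, 0, 1, 0, 0, 0, 1, 0, 0, 0, 1, 0, 0, 0, 1, 0, 0, 0, 1, 0, 0, 0, 1, 0, 0, 0, 1, 0, 0, 0, 1, 0, 0, 0, 1, 0, 0, 0, 1],
)

```text
time: 32.6
ee_pos: [0.4794, 0.0795, 0.1344]
eef_rot: [0.0, 0.261, 0.965, 0.0]
ft_force: [0.1, -0.2, -0.1]
grip_width: 0.0557
grasp_force: 0.0
```

arm_command(
  motion=[0, 0, 0, 1, 0, 0, 0, 1, 0, 0, 0, 1, 0, 0, 0, 1, 0, 0, 0, 1, 0, 0, 0, 1, 0, 0, 0, 1, 0, 0, 0, 1, 0, 0, 0, 1, 0, 0, 0, 1],
)

```text
time: 33.85
ee_pos: [0.4794, 0.0796, 0.1344]
eef_rot: [0.0, 0.644, 0.765, 0.0]
ft_force: [0.1, 0.8, 0.5]
grip_width: 0.0553
grasp_force: 0.0
```

arm_command(
  motion=[0, 0, 0, 1, 0, 0, 0, 1, 0, 0, 0, 1, 0, 0, 0, 1, 0, 0, 0, 1, 0, 0, 0, 1, 0, 0, 0, 0],
)

```text
time: 34.72
ee_pos: [0.4794, 0.0796, 0.1343]
eef_rot: [0.0, 0.819, 0.574, 0.0]
ft_force: [-0.4, 0.2, -0.3]
grip_width: 0.056
grasp_force: 0.0
```

```bash
python3 - <<'E'
from h import *
go(.429,-.3715,159.9,.13,1)
E
```

```text
pos [0.4794 0.0796 0.1343] yaw -20.0 q6 0.44 t 34.725
d mm [ -50.4 -451.1   -4.3] tool units [-17.64   4.28   0.17] twist units 0.02
[[np.float64(-17.64), np.float64(4.28), np.float64(0.17), np.float64(0.02)]]
```

arm_command(
  motion=[-0.98, 0.24, 0, 0, -0.98, 0.24, 0, 0, -0.98, 0.24, 0, 0, -0.98, 0.24, 0, 0, -0.98, 0.24, 0, 0, -0.98, 0.24, 0, 0, -0.98, 0.24, 0, 0, -0.98, 0.24, 0, 0, -0.98, 0.24, 0, 0, -0.98, 0.24, 0, 0],
)

```text
time: 35.98
ee_pos: [0.4516, -0.172, 0.1344]
eef_rot: [0.0, 0.819, 0.574, 0.0]
ft_force: [0.4, -0.6, 0.8]
grip_width: 0.0553
grasp_force: 0.0
```

arm_command(
  motion=[-0.98, 0.24, 0, 0, -0.98, 0.24, 0, 0, -0.98, 0.24, 0, 0, -0.98, 0.24, 0, 0, -0.98, 0.24, 0, 0, -0.98, 0.24, 0, 0, -0.98, 0.24, 0.3, 0, -0.8, 0.2, 0.5, 0, 0, 0, 0.5, 0, 0, 0, 0.2, 0],
)

```text
time: 37.22
ee_pos: [0.43, -0.3662, 0.0955]
eef_rot: [-0.001, 0.819, 0.574, -0.0]
ft_force: [0.5, 0.7, 0.0]
grip_width: 0.0552
grasp_force: 0.0
```

```bash
python3 - <<'E'
from h import *
go(.429,-.3715,159.9,.003,1)
E
```

```text
pos [ 0.43   -0.3662  0.0955] yaw -20.0 q6 -0.42 t 37.225
d mm [ -1.   -5.3 -92.5] tool units [-0.22  0.04  3.7 ] twist units 0.02
[[np.float64(-0.22), np.float64(0.04), np.float64(3.7), np.float64(0.02)]]
```

arm_command(
  motion=[-0.2, 0.03, 0.8, 0, 0, 0, 0.8, 0, 0, 0, 0.8, 0, 0, 0, 0.7, 0, 0, 0, 0.3, 0, 0, 0, 0.15, 0, 0, 0, 0.1, 0, 0, 0, 0, 0],
)

```text
time: 38.22
ee_pos: [0.4294, -0.3723, 0.0059]
eef_rot: [0.0, 0.819, 0.573, 0.0]
ft_force: [0.4, 0.7, 0.7]
grip_width: 0.0557
grasp_force: 0.0
```

arm_command(
  motion=[0, 0, 0, 0, 0, 0, 0, 0, 0, 0, 0, 0, 0, 0, 0, 0, 0, 0, 0, 0],
  jaw=-1,
  grip_force=30,
)

```text
time: 38.85
ee_pos: [0.4295, -0.3725, 0.0062]
eef_rot: [0.001, 0.819, 0.573, 0.0]
ft_force: [-0.7, 0.4, 5.7]
grip_width: 0.0331
grasp_force: 30.1
```

arm_command(
  motion=[0, 0, -0.2, 0, 0, 0, -0.4, 0, 0, 0, -0.8, 0, 0, 0, -0.8, 0, 0, 0, -0.8, 0, 0, 0, -0.8, 0],
)

```text
time: 39.6
ee_pos: [0.4291, -0.3721, 0.1016]
eef_rot: [0.0, 0.819, 0.573, 0.0]
ft_force: [0.9, -0.6, -0.6]
grip_width: 0.0329
grasp_force: 29.9
```

```bash
python3 - <<'E'
from h import *
go(.460,.0288,159.9,.1,1); o=readout.get_obs(); print(o["grip_width"],o["grasp_force"])
E
```

```text
pos [ 0.4291 -0.3721  0.1016] yaw -20.1 q6 -0.43 t 39.6
d mm [ 30.9 400.9  -1.6] tool units [15.49 -4.34  0.06] twist units 0.01
[[np.float64(15.49), np.float64(-4.34), np.float64(0.06), np.float64(0.01)]]
0.03288689088429229 29.890908493835013
```

arm_command(
  motion=[0.95, -0.27, 0, 0, 0.95, -0.27, 0, 0, 0.95, -0.27, 0, 0, 0.95, -0.27, 0, 0, 0.95, -0.27, 0, 0, 0.95, -0.27, 0, 0, 0.95, -0.27, 0, 0, 0.95, -0.27, 0, 0, 0.95, -0.27, 0, 0, 0.95, -0.27, 0, 0],
)

```text
time: 40.85
ee_pos: [0.4472, -0.125, 0.101]
eef_rot: [0.0, 0.819, 0.573, 0.0]
ft_force: [0.7, 0.0, 0.4]
grip_width: 0.0328
grasp_force: 29.9
```

arm_command(
  motion=[0.95, -0.27, 0, 0, 0.95, -0.27, 0, 0, 0.95, -0.27, 0, 0, 0.95, -0.27, 0, 0, 0.95, -0.27, 0, 0, 0.95, -0.27, 0.1, 0, 0.29, -0.02, 0.2, 0, 0, 0, 0.2, 0, 0, 0, 0, 0],
)

```text
time: 41.98
ee_pos: [0.4597, 0.0282, 0.0874]
eef_rot: [-0.0, 0.82, 0.573, -0.001]
ft_force: [-0.2, 0.6, -0.6]
grip_width: 0.0327
grasp_force: 29.9
```

```bash
python3 - <<'E'
from h import *
go(.460,.0288,159.9,.0482,1)
E
```

```text
pos [0.4597 0.0282 0.0874] yaw -20.1 q6 0.33 t 41.975
d mm [  0.3   0.6 -39.2] tool units [0.03 0.01 1.57] twist units 0.00
[[np.float64(0.03), np.float64(0.01), np.float64(1.57), np.float64(0.0)]]
```

arm_command(
  motion=[0, 0, 0.5, 0, 0, 0, 0.3, 0, 0, 0, 0.2, 0, 0, 0, 0.15, 0, 0, 0, 0.1, 0, 0, 0, 0.08, 0, 0, 0, 0.06, 0, 0, 0, 0, 0],
)

```text
time: 42.98
ee_pos: [0.4601, 0.0289, 0.0533]
eef_rot: [-0.0, 0.819, 0.573, 0.0]
ft_force: [-0.8, -0.2, -0.7]
grip_width: 0.033
grasp_force: 29.9
```

arm_command(
  motion=[0, 0, 0.05, 0, 0, 0, 0.03, 0, 0, 0, 0, 0],
)

```text
time: 43.35
ee_pos: [0.46, 0.0289, 0.0512]
eef_rot: [-0.0, 0.819, 0.573, -0.0]
ft_force: [0.5, -0.3, 0.4]
grip_width: 0.033
grasp_force: 29.9
```

arm_command(
  motion=[0, 0, 0.04, 0, 0, 0, 0.04, 0, 0, 0, 0.03, 0, 0, 0, 0, 0],
)

```text
time: 43.85
ee_pos: [0.46, 0.0289, 0.0484]
eef_rot: [-0.0, 0.819, 0.573, -0.0]
ft_force: [-0.2, 0.8, -0.5]
grip_width: 0.0329
grasp_force: 29.9
```

arm_command(
  motion=[0, 0, 0.03, 0, 0, 0, 0.01, 0, 0, 0, 0, 0],
)

```text
time: 44.22
ee_pos: [0.4601, 0.0289, 0.0482]
eef_rot: [0.0, 0.819, 0.573, 0.0]
ft_force: [-3.6, -0.6, 4.7]
grip_width: 0.033
grasp_force: 30.6
```

Seated at the expected height. I'll release and go to the hyper-skimmer.

arm_command(
  motion=[0, 0, 0, 0, 0, 0, 0, 0, 0, 0, 0, 0, 0, 0, 0, 0],
  jaw=0.2,
)

```text
time: 44.72
ee_pos: [0.4601, 0.0289, 0.0475]
eef_rot: [-0.0, 0.819, 0.573, 0.0]
ft_force: [-0.3, 0.2, 0.4]
grip_width: 0.0512
grasp_force: 0.0
```

arm_command(
  motion=[0, 0, -0.4, 0, 0, 0, -0.8, 0, 0, 0, -0.9, 0, 0, 0, -0.9, 0],
)

```text
time: 45.22
ee_pos: [0.4602, 0.0289, 0.124]
eef_rot: [0.0, 0.819, 0.573, 0.0]
ft_force: [-0.2, -0.0, 0.3]
grip_width: 0.0515
grasp_force: 0.0
```

```bash
python3 - <<'E'
from h import *
o=readout.get_obs(); print(o["grip_width"])
go(.487,-.465,159.9,.13,1)
E
```

```text
0.051455770782465125
pos [0.4602 0.0289 0.124 ] yaw -20.0 q6 0.33 t 45.225
d mm [  26.8 -493.9    6. ] tool units [-18.19   7.78  -0.24] twist units 0.01
[[np.float64(-18.19), np.float64(7.78), np.float64(-0.24), np.float64(0.01)]]
```

arm_command(
  motion=[-1, 0.3, 0, 0, -1, 0.3, 0, 0, -1, 0.3, 0, 0, -1, 0.3, 0, 0, -1, 0.3, 0, 0, -1, 0.3, 0, 0, -1, 0.3, 0, 0, -1, 0.3, 0, 0, -1, 0.3, 0, 0, -1, 0.3, 0, 0],
)

```text
time: 46.48
ee_pos: [0.4448, -0.2327, 0.1234]
eef_rot: [0.0, 0.819, 0.573, 0.0]
ft_force: [-0.3, -0.6, 1.6]
grip_width: 0.0513
grasp_force: 0.0
```

arm_command(
  motion=[-1, 0.4, 0, 0, -1, 0.4, 0, 0, -1, 0.5, 0, 0, -1, 0.6, 0, 0, -1, 0.7, 0, 0, -1, 0.7, 0, 0, -1, 0.7, 0, 0, -1, 0.7, 0, 0, -0.19, 0.08, 0.3, 0, 0, 0, 0.3, 0],
)

```text
time: 47.72
ee_pos: [0.4866, -0.4647, 0.1069]
eef_rot: [-0.0, 0.819, 0.573, 0.0]
ft_force: [0.0, 0.3, -0.8]
grip_width: 0.0511
grasp_force: 0.0
```

```bash
python3 - <<'E'
from h import *
go(.487,-.465,159.9,.003,1)
E
```

```text
pos [ 0.4866 -0.4647  0.1069] yaw -20.1 q6 -0.47 t 47.725
d mm [   0.4   -0.3 -103.9] tool units [-0.01  0.02  4.16] twist units 0.01
[[np.float64(-0.01), np.float64(0.02), np.float64(4.16), np.float64(0.01)]]
```

arm_command(
  motion=[0, 0, 0.8, 0, 0, 0, 0.8, 0, 0, 0, 0.8, 0, 0, 0, 0.7, 0, 0, 0, 0.5, 0, 0, 0, 0.2, 0, 0, 0, 0.12, 0, 0, 0, 0.08, 0, 0, 0, 0, 0],
)

```text
time: 48.85
ee_pos: [0.487, -0.4651, 0.0078]
eef_rot: [0.0, 0.819, 0.573, 0.0]
ft_force: [-0.0, -0.8, 0.8]
grip_width: 0.0512
grasp_force: 0.0
```

arm_command(
  motion=[0, 0, 0, 0, 0, 0, 0, 0, 0, 0, 0, 0, 0, 0, 0, 0, 0, 0, 0, 0],
  jaw=-1,
  grip_force=30,
)

```text
time: 49.48
ee_pos: [0.4871, -0.4652, 0.0081]
eef_rot: [0.0, 0.819, 0.573, 0.0]
ft_force: [-1.4, 1.1, 5.7]
grip_width: 0.0241
grasp_force: 29.8
```

arm_command(
  motion=[0, 0, -0.2, 0, 0, 0, -0.4, 0, 0, 0, -0.8, 0, 0, 0, -0.8, 0, 0, 0, -0.8, 0, 0, 0, -0.8, 0, 0, 0, 0, 0],
)

```text
time: 50.35
ee_pos: [0.4877, -0.4658, 0.1055]
eef_rot: [0.002, 0.819, 0.573, 0.0]
ft_force: [0.7, -0.4, -0.9]
grip_width: 0.0238
grasp_force: 29.5
```

```bash
python3 - <<'E'
from h import *
go(.4408,-.0238,159.9,.1,1); o=readout.get_obs(); print(o["grip_width"],o["grasp_force"])
E
```

```text
pos [ 0.4877 -0.4658  0.1055] yaw -20.0 q6 -0.47 t 50.35
d mm [-46.9 442.   -5.5] tool units [15.97 -7.82  0.16] twist units 0.01
[[np.float64(15.97), np.float64(-7.82), np.float64(0.16), np.float64(0.01)]]
0.023805016173735278 29.4681350230411
```

arm_command(
  motion=[0.5, -0.5, 0, 0, 0.8, -0.7, 0, 0, 0.9, -0.7, 0, 0, 0.9, -0.7, 0, 0, 0.9, -0.7, 0, 0, 0.9, -0.6, 0, 0, 0.9, -0.5, 0, 0, 0.9, -0.5, 0, 0, 0.9, -0.4, 0, 0, 0.9, -0.4, 0, 0],
)

```text
time: 51.6
ee_pos: [0.4253, -0.2155, 0.1017]
eef_rot: [-0.001, 0.819, 0.573, -0.0]
ft_force: [0.3, 0.1, -1.6]
grip_width: 0.0241
grasp_force: 29.5
```

arm_command(
  motion=[0.9, -0.3, 0, 0, 0.9, -0.3, 0, 0, 0.9, -0.3, 0, 0, 0.9, -0.3, 0, 0, 0.9, -0.3, 0, 0, 0.9, -0.3, 0, 0, 0.9, -0.22, 0, 0, 0.9, -0.1, 0, 0, 0.27, 0, 0.2, 0, 0, 0, 0.1, 0],
)

```text
time: 52.85
ee_pos: [0.4397, -0.023, 0.0941]
eef_rot: [-0.0, 0.819, 0.573, -0.001]
ft_force: [-0.2, -0.6, -0.3]
grip_width: 0.0237
grasp_force: 29.5
```

```bash
python3 - <<'E'
from h import *
go(.4408,-.0238,159.9,.0501,1); o=readout.get_obs(); print(o["grip_width"],o["grasp_force"])
s=snap("side")
cv2.imwrite("pics/z9.png",cv2.resize(s[155:230,215:305],None,fx=8,fy=8,interpolation=cv2.INTER_CUBIC))
E
```

```text
pos [ 0.4397 -0.023   0.0941] yaw -20.0 q6 0.21 t 52.85
d mm [  1.1  -0.8 -44. ] tool units [-0.01  0.06  1.76] twist units 0.02
[[np.float64(-0.01), np.float64(0.06), np.float64(1.76), np.float64(0.02)]]
0.02368333466287651 29.50258159905104
```

View pics/z9.png

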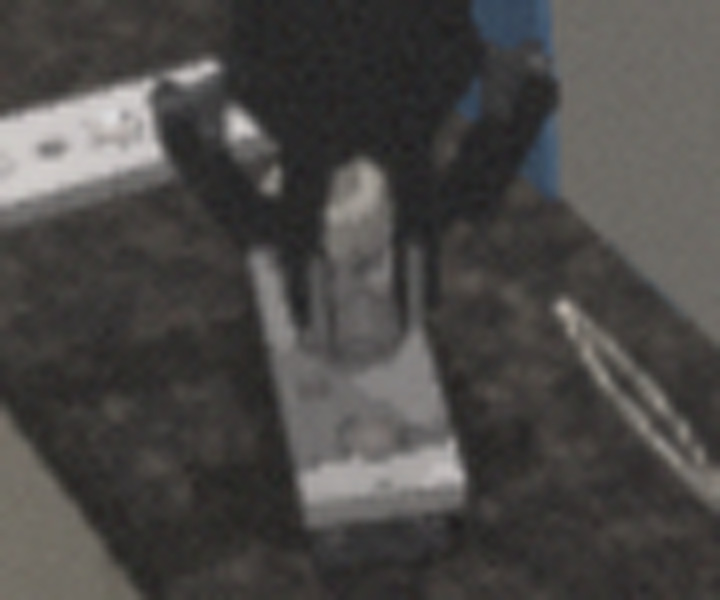

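The hyper-skimmer hangs level between the fingertips at about crop (360,330), above the near spigot at (370,430). I'll lower it.

arm_command(
  motion=[0, 0.03, 0.6, 0, 0, 0, 0.4, 0, 0, 0, 0.2, 0, 0, 0, 0.15, 0, 0, 0, 0.1, 0, 0, 0, 0.08, 0, 0, 0, 0, 0],
)

```text
time: 53.78
ee_pos: [0.4408, -0.0232, 0.0568]
eef_rot: [-0.0, 0.819, 0.573, 0.0]
ft_force: [0.5, -0.1, -0.1]
grip_width: 0.0239
grasp_force: 29.5
```

```bash
python3 - <<'E'
from h import *
go(.4408,-.0238,159.9,.0501,1); o=readout.get_obs(); print(o["grip_width"],o["ft_force"])
E
```

```text
pos [ 0.4408 -0.0232  0.0568] yaw -20.0 q6 0.21 t 53.775
d mm [-0.  -0.6 -6.7] tool units [-0.02  0.01  0.27] twist units 0.01
[[np.float64(-0.02), np.float64(0.01), np.float64(0.27), np.float64(0.01)]]
0.02390528159938007 [ 0.48568223 -0.1344985  -0.10894718]
```

arm_command(
  motion=[-0.02, 0, 0.06, 0, 0, 0, 0.06, 0, 0, 0, 0.06, 0, 0, 0, 0.04, 0, 0, 0, 0.03, 0, 0, 0, 0, 0],
)

```text
time: 54.52
ee_pos: [0.4406, -0.0236, 0.0505]
eef_rot: [-0.0, 0.819, 0.573, 0.0]
ft_force: [0.5, -0.5, -0.4]
grip_width: 0.0242
grasp_force: 29.5
```

arm_command(
  motion=[0, 0, 0.04, 0, 0, 0, 0.01, 0, 0, 0, 0, 0],
)

```text
time: 54.9
ee_pos: [0.4408, -0.0237, 0.0501]
eef_rot: [0.0, 0.819, 0.573, 0.0]
ft_force: [-3.0, 0.7, 5.9]
grip_width: 0.0238
grasp_force: 30.8
```

Seated at exactly .0501. I'll release, back off and check.

arm_command(
  motion=[0, 0, 0, 0, 0, 0, 0, 0, 0, 0, 0, 0, 0, 0, 0, 0],
  jaw=0.2,
)

```text
time: 55.4
ee_pos: [0.4406, -0.0237, 0.0492]
eef_rot: [-0.0, 0.819, 0.573, -0.0]
ft_force: [0.3, -0.5, 0.3]
grip_width: 0.0511
grasp_force: 0.0
```

arm_command(
  motion=[0, 0, -0.4, 0, 0, 0, -0.8, 0, 0, 0, -0.9, 0, 0, 0, -0.9, 0, -0.8, 0, -0.5, 0, -0.8, 0, -0.5, 0, -0.9, 0, 0, 0, -0.9, 0, 0, 0, -0.9, 0, 0, 0, -0.9, 0, 0, 0],
)

```text
time: 56.65
ee_pos: [0.3959, -0.1465, 0.1501]
eef_rot: [0.0, 0.819, 0.573, 0.0]
ft_force: [-0.2, -0.9, -0.6]
grip_width: 0.0512
grasp_force: 0.0
```

arm_command(
  motion=[-0.9, 0, 0, 0, -0.9, 0, 0, 0, -0.9, 0, 0, 0, -0.9, 0, 0, 0, 0, 0, 0, 0, 0, 0, 0, 0],
)

```text
time: 57.4
ee_pos: [0.3654, -0.2299, 0.1496]
eef_rot: [0.0, 0.819, 0.573, 0.0]
ft_force: [-0.1, -0.1, -0.3]
grip_width: 0.0514
grasp_force: 0.0
```

```bash
python3 - <<'E'
from h import *
s=snap("side","s9");t=snap("top","t9")
d=np.zeros((600,800,3),np.uint8)
f=lambda a,k:cv2.resize(a,None,fx=k,fy=k,interpolation=cv2.INTER_CUBIC)
d[:,:480]=f(s[155:230,225:285],8); d[:,480:]=f(t[180:255,236:276],8)
cv2.imwrite("pics/z10.png",d)
E
```

```text
(no output)
```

View pics/z10.png

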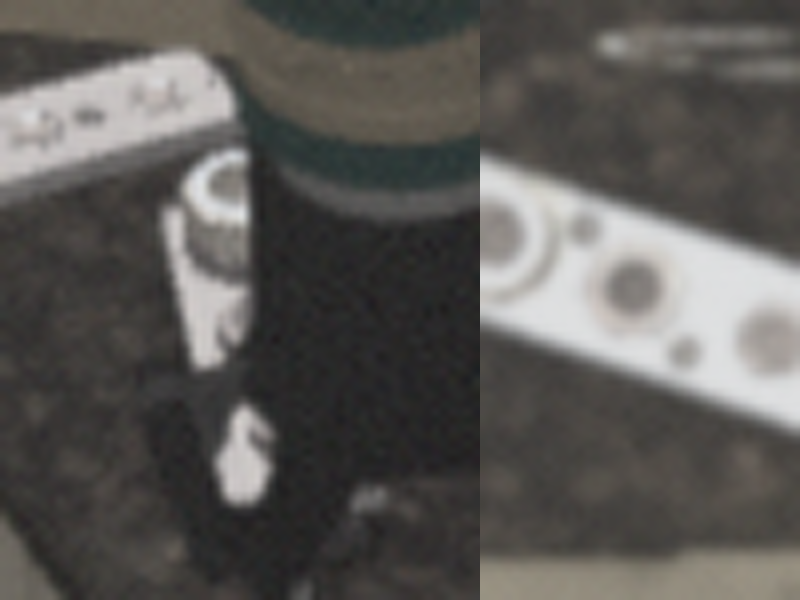

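The top view shows the ring and sampler at left, the skimmer in the middle at (635,285) and the hyper-skimmer at right at (770,340). All are concentric and flat on the plate, with both pins showing. I'll hand in.

```bash
python3 -c "
from rig import robot
print(robot.finish_job())"
```

```text
the job is handed in; nothing more can be done
None
```

The job is handed in, about 57 s into the 138 s limit: the last camera views showed the diagonal-hole plate down over the pins, sampler with ring at the left, skimmer in the middle and hyper-skimmer at the right; no verdict came back.

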